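Shut and lock the jar filler's hidden gate with its pin

ROBOT

A 6-joint arm with a two-finger parallel gripper is mounted at the origin on a cart in front of the work surface, level with it; the furniture and walls round the work are solid. World frame = base frame: x ahead of the robot, y to its left, z up, the work surface at z = 0. Lengths are in m, angles in rad, forces in N, time in s.
With the tool pointing down it reaches from about 0.325 to 0.775 m from the base axis. Payload 5.5 kg.
Tool frame: the origin (TCP) lies midway between the tips of the shut fingers; the grasp point (between the pads) lies 19 mm behind it; z points along the fingers, y is the direction in which the jaws open and shut (so a half turn about z gives the same grasp; the last joint's range is limited). The gripper opens to 88 mm and grips with 3 to 60 N. Pads are 20 mm wide; open, the fingers measure 115 mm over their backs; the gripper's body (75 mm by 178 mm) begins 61 mm behind the grasp point.
Start: joints at [1.184, 0.091, 1.231, -0, 1.82, -0.057], TCP at [0.194, 0.568, 0.223] pointing down, gripper open.
Joint ranges: [-2.87, 2.87], [-0.86, 2.18], [0.17, 2.46], [-1.51, 4.65], [0.06, 2.69], [-2.65, 2.65]. Speed limits (rad/s): [2.57, 2.57, 3.01, 3.14, 3.14, 3.14].

INTERFACE

Orientations are given as a rotation vector (axis times angle).
In Python, from bench import ctrl, eyes, ticket gives the robot as it stands.
- The arm moves only by the tool step_arm, never from a script. Its argument "steps" is a list of rows, each an object of numbers: "x", "y", "z": the shift along the tool's x, y, z in m; "rx", "ry", "rz": the turn, a rotation vector about the tool's x, y, z in rad; "gripper": the finger opening in m, from 0 to 0.0878. In form: [{"x": .., "y": .., "z": .., "rx": .., "ry": .., "rz": .., "gripper": ..}, ...]. A call has 1 to 12 rows; each row is the pose to reach, as a shift and turn from the pose commanded when the call began, along the tool's axes at that moment; what a row does not reach only later rows make up. A row lasts 1/10 s, in which the tool goes at most 50 mm and 8.59 degrees, less where a joint would pass 70% of its speed; a pose out of reach is approached as far as the arm can. A call with a gripper value outside its range is refused whole. The fingers move at their own pace and stop on an object; "squeeze" is the grip in N (left out, the last holds). Time passes only in rows, so rows that repeat a pose let the fingers close. It gives the time, the measured TCP pose, the force and the opening at its end, in the units of the state.
- ctrl.sense(): the state, without advancing time (a new reading comes with each control period).
- eyes.get_image(name): name is "scene" or "top" or "wrist"; returns (picture, depth): 384x512x3 uint8, red, green, blue; 384x512 float32, m along the optical axis (not along the pixel's ray), 0 where there is no reading.
- eyes.camera_info(name): a dict with "mtx" (3x3 intrinsics, pixels), "R" (3x3) and "t" (3): a world point X has camera coordinates R X + t; the wrist camera has in their place "mount" (4x4, takes a point from camera to tool coordinates, whose origin is the TCP and whose axes are the flange's). Camera axes: x right, y down, z forward; pixel columns grow to the right and rows downward; lengths in m; the calibration is good to about 2 mm. A picture is of the moment at which its call begins: read the wrist's pose just before it. camera_info takes no time and is no camera call.
- ticket.finish_job(): hands the job in, once; it reports no verdict.
The state is a dict: "time_s": time; "joint_positions": joint angles; "dq": joint speeds; "tau": joint torques, N m; "ee_pos": TCP position; "orientation": TCP orientation; "ft_force": force on the tool from outside, world axes, zero at the start; "wrist_torque": the same for the moment, N m; "finger_gap": finger opening in m.
Only numpy, scipy, OpenCV 4.12 (cv2) and the standard library are available. Lean on these libraries where they do the work, as an engineer would, in place of code of your own. Each camera call takes 0.05 s, during which the arm holds its last target.

TASK

Shut the gate of the jar filler and lock it with the gate pin. Take the pin from the wooden rack, put it down through the slot in the filler's cover, feel along the hidden gate for its drive hole and drop the pin in; slide the gate to the left end of the slot (the end on your left as you face the filler), where the pin goes on down into the keeper bore until its collar sits flat on the cover, and let go of it there. Be gentle with the pin, never force it against the filler, and leave the other things on the bench where they are.

Things in the scene. Friction and masses are not known exactly. Their poses are not given: they have to be found in the camera images.
- gate_pin: Gate pin, 104 mm long, about 110 g, upright in one of the rack's two holes (which one varies). Origin at the lower tip, z up along it. Steel shank 10 mm thick, z 0 to 58 mm, lowest 3 mm tapered to 6 mm; steel collar 30 mm wide, z 58 to 62; black round grip 21 mm thick, z 62 to 104: grasp it there (z 75 to 92). In the rack its tip is 12 mm above the table.
- tamper: Wooden tamper in the rack's other hole: flat round head 44 mm wide on top, 85 mm long, origin at its lower tip. Not needed.
- tool_rack: Fixed wooden block, 56 (x) x 160 (y) x 46 mm high, origin in the middle of its underside. Two upright holes 11.5 mm wide, 34 mm deep, at y = -45 and +45 mm.
- jar_filler: Fixed jar filler: metal gate box on four posts, lidded white hopper on its rear half. Origin on the table under the middle of the slot; x away from the robot, y to the left along the slot, z up. Box x -67 to 207, y -117 to 117 mm, flat cover top at z 146. Hopper 116 mm square at x 135, y 0, up to z 284. It holds a hidden gate that slides along y.
- slot (a point): Middle of the slot, at the cover's top (146 mm above the table), with the filler's axes. The slot is 84 mm long (y -42 to 42), 15 mm wide, upright-walled, and leads straight down on the gate. Two soft rubber lips hide what is below; they offer the pin no resistance. A small steel stud on the cover marks the left, shut end.
- gate_face (a point): Mean place of the gate's flat top, which fills the slot; it is adjustable, truly 12 to 26 mm below the cover's top. One hidden drive hole (13 mm along y, 17 along x; gate 10 mm thick) at x 0, y -22 to +10 mm at the start; the face slopes down 2.2 mm into it over the last 8 mm in y. Face sprung: yields from 3 N, hard stop 1.6 mm down at 6 N; friction 0.6.
- floor (a point): Middle of the slot at the fixed floor below the gate, 41 mm below the cover's top. A pin in the drive hole comes to rest on this floor, collar 17 mm above the cover, and then drives the gate. The gate slides against about 8 N of friction, stays where left, and stops at the left (shut) with its hole at y = +30 mm, at the right at y = -30 mm.
- keeper (a point): Mouth of the keeper bore in the floor, 41 mm below the cover's top, at y = +30 mm from the slot's middle, with the filler's axes. Bore 17 (x) x 15 (y) mm, 19 mm deep. The gate covers it unless shut, when the drive hole is right above. Pin home: tip 17 mm below this point.
- jar_below: Clear rearing jar with dark filling, 102 mm wide, 73 mm high, below the filler's spout. Bystander; origin in the middle of its underside.
- cup: Empty milky plastic cup, 106 mm wide, 76 mm high. Bystander; origin in the middle of its underside.
- jar_left: Rearing jar like the one below the spout, standing behind the rack. Bystander; origin in the middle of its underside.
- jar_back: Another such jar, at the back on the left. Bystander; origin in the middle of its underside.
- jelly_side: White jelly cup, 46 x 57 x 36 mm, right of the filler. Bystander; origin in the middle of its underside.
- label_roll: Roll of labels, 55 mm wide, 25 mm high. Bystander; origin in the middle of its underside.

How it is judged:
At the end, for the whole second after the job is handed in: The gate pin stands at rest, within 0.1 rad of upright, through the shut gate in the keeper bore: its tip at least 15 mm below the bore's mouth (17 mm is fully home, collar on the cover) and within 6 mm of the bore's axis (z of gate_pin in the frame of keeper below -0.015 m and horizontal distance between gate_pin and keeper below 0.006 m and angle between gate_pin's own z axis and vertical below 0.1 rad and linear speed of gate_pin below 0.02 m/s); the robot touches nothing.
It fails at once if the pin is forced against the filler with more than 20 N (contact force between gate_pin and jar_filler above 20 N).
It fails at once if another thing on the bench is moved by more than 30 mm (distance of any of jar_below, cup, jar_left, jar_back, jelly_side, label_roll, tamper from where it was at the start of the episode above 0.03 m).
It also fails if it takes over 64 s, if anything falls off the work surface, if the arm or the gripper's body presses on something with over 40 N, if the wrist force passes 120 N, or if a joint passes its speed limit or range.

## Working session

There is one attempt and no reset: what is moved stays moved. The work goes in short steps, Python scripts to look and compute and a tool call to move; the robot and the scene stay as the last step left them, time stands still between calls to the robot, and variables do not carry over. Pictures are saved under pics/ and viewed, and the job is handed in when it is done.

Besides the shell and the picture viewer there is one more tool, called after "Call:" by a JSON object that holds its "method" and its "body". step_arm: Moves the arm, as the interface text tells. Its arguments: {"type":"object","properties":{"steps":{"type":"array","items":{"type":"object","properties":{"x":{"type":"number"},"y":{"type":"number"},"z":{"type":"number"},"rx":{"type":"number"},"ry":{"type":"number"},"rz":{"type":"number"},"gripper":{"type":"number"}}}},"squeeze":{"type":"number"}},"required":["steps"]}

```bash
ls; mkdir -p pics
python3 - <<'E'
from bench import ctrl, eyes
import cv2, numpy as np
print(ctrl.sense())
for n in ("scene","top","wrist"):
    im,d=eyes.get_image(n); cv2.imwrite(f"pics/{n}0.png",im[:,:,::-1]); np.save(f"pics/{n}0.npy",d)
    print(n,eyes.camera_info(n))
E
```

```text
pics
{'time_s': 0.0, 'joint_positions': array([ 1.18431755e+00,  9.18511401e-02,  1.23186634e+00,  8.58820108e-06,
        1.81979852e+00, -5.67026748e-02]), 'dq': array([-9.12863112e-05,  2.73193331e-03,  3.11913765e-04, -2.18477917e-04,
        5.00583322e-04,  1.19891938e-04]), 'tau': array([-8.35949413e-04, -4.46447396e+01, -4.06442893e+01,  6.96535455e-02,
        2.95207382e-02, -1.00212433e-04]), 'ee_pos': array([0.19418834, 0.56739644, 0.22152254]), 'orientation': array([-5.15592774e-01, -3.09855659e+00,  2.94404085e-03]), 'ft_force': array([-0.24324881, -0.11820008,  0.30771604]), 'wrist_torque': array([-0.02051503, -0.00541047,  0.0297797 ]), 'finger_gap': 0.08778908631392804}
scene {'mtx': array([[388.0779054 ,   0.        , 252.42000773],
       [  0.        , 388.0779054 , 192.66320479],
       [  0.        ,   0.        ,   1.        ]]), 'R': array([[ 0.62927796, -0.77711501,  0.01007557],
       [-0.5900395 , -0.48614887, -0.64460272],
       [ 0.50582867,  0.3996893 , -0.76445132]]), 't': array([-0.26639946,  0.45040602,  0.95130875])}
top {'mtx': array([[440.0278223
[... 156 characters left out ...]
5276, -0.99989534, -0.00343832],
       [-0.98568019,  0.0144307 , -0.16800693],
       [ 0.16803896,  0.00102812, -0.98577982]]), 't': array([0.11564094, 0.57196334, 1.25742722])}
wrist {'mtx': array([[283.06636632,   0.        , 256.78158075],
       [  0.        , 283.06636632, 193.60788768],
       [  0.        ,   0.        ,   1.        ]]), 'mount': array([[-1.52355988e-03, -9.61749249e-01, -2.73927108e-01,
         7.55853870e-02],
       [ 9.99998649e-01, -1.63440948e-03,  1.76449368e-04,
        -1.41905560e-05],
       [-6.17409109e-04, -2.73926469e-01,  9.61750440e-01,
        -1.62218836e-01],
       [ 0.00000000e+00,  0.00000000e+00,  0.00000000e+00,
         1.00000000e+00]])}
```

View pics/scene0.png

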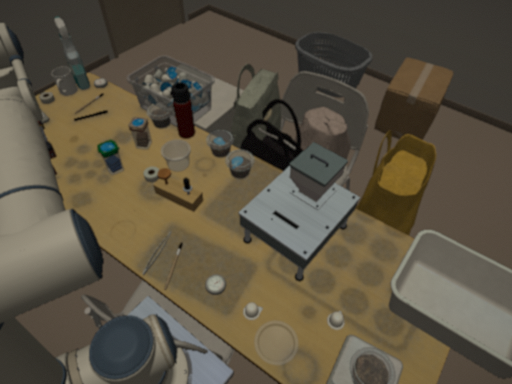

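View pics/top0.png

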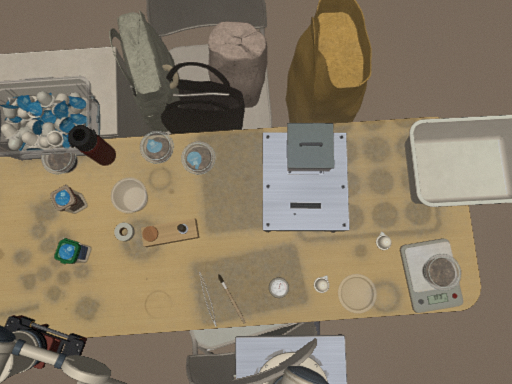

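View pics/wrist0.png

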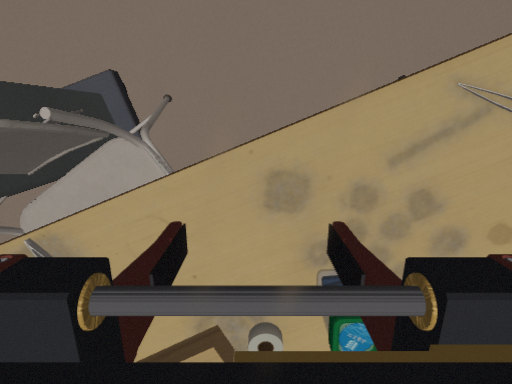

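Top view: the rack is at about (170,233), with the pin's black grip at (182,229) and the tamper at (151,234). The filler's slot is at about (305,206). I'll zoom in.

Run:
```python
import cv2,numpy as np
im=cv2.imread("pics/top0.png"); 
a=cv2.resize(im[210:255,135:205],None,fx=8,fy=8,interpolation=cv2.INTER_CUBIC)
b=cv2.resize(im[120:240,255:355],None,fx=5,fy=5,interpolation=cv2.INTER_CUBIC)
cv2.imwrite("pics/a.png",a);cv2.imwrite("pics/b.png",b)
s=cv2.imread("pics/scene0.png")
cv2.imwrite("pics/c.png",cv2.resize(s[160:220,140:215],None,fx=8,fy=8,interpolation=cv2.INTER_CUBIC))
cv2.imwrite("pics/d.png",cv2.resize(s[140:285,230:370],None,fx=4,fy=4,interpolation=cv2.INTER_CUBIC))
```

```text
(no output)
```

View pics/a.png

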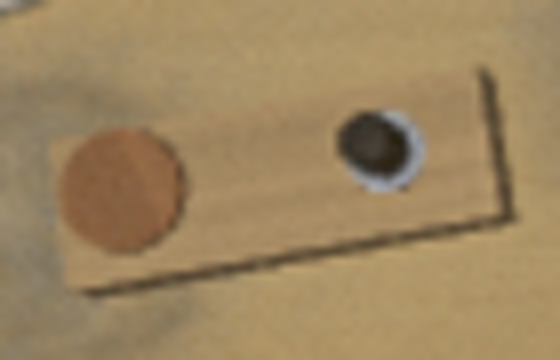

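View pics/b.png

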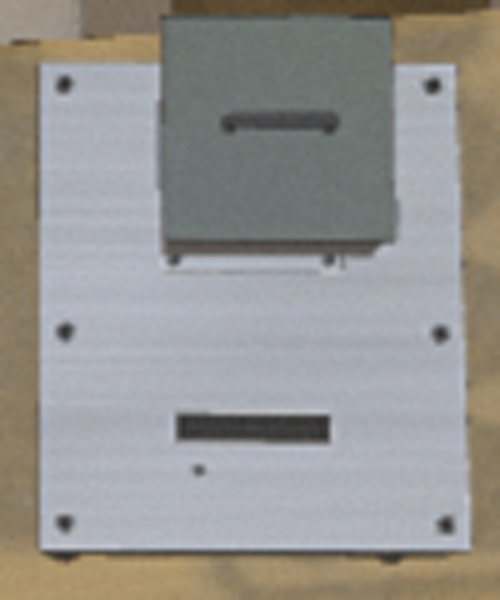

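View pics/c.png

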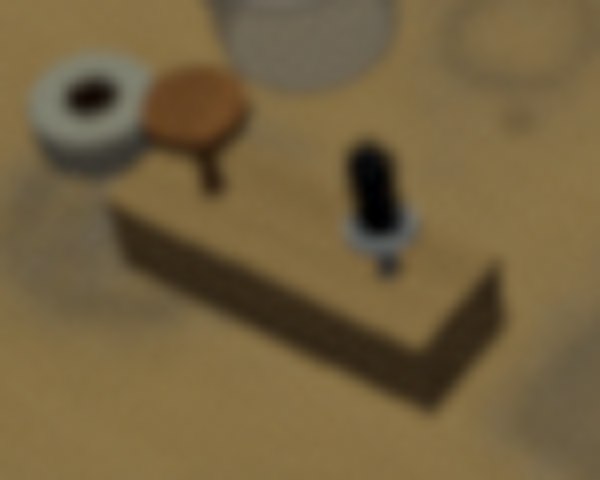

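View pics/d.png

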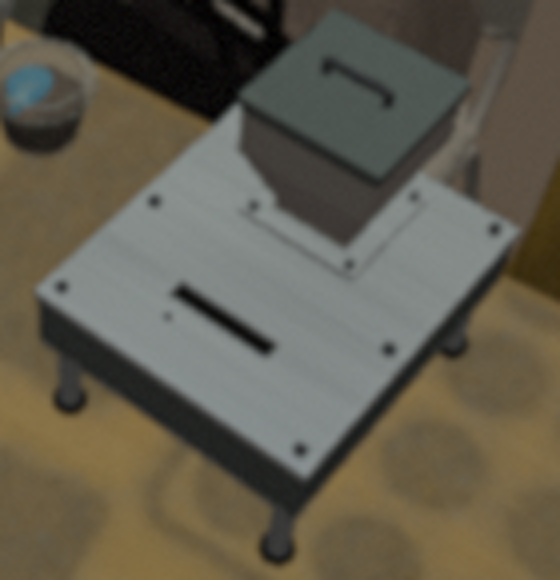

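```bash
cat > h.py <<'E'
import numpy as np, cv2
from bench import ctrl, eyes
from scipy.spatial.transform import Rotation as Rn
def ray(n,uv,z,pose=None):
    c=eyes.camera_info(n); d=np.linalg.inv(c["mtx"])@np.r_[uv,1.]
    if n=="wrist":
        p,rv=pose; T=np.eye(4);T[:3,:3]=Rn.from_rotvec(rv).as_matrix();T[:3,3]=p; M=T@c["mount"]
        o=M[:3,3]; w=M[:3,:3]@d
    else:
        o=-c["R"].T@c["t"]; w=c["R"].T@d
    return o+w*(z-o[2])/w[2]
def proj(n,X,pose=None):
    c=eyes.camera_info(n)
    if n=="wrist":
        p,rv=pose; T=np.eye(4);T[:3,:3]=Rn.from_rotvec(rv).as_matrix();T[:3,3]=p; M=np.linalg.inv(T@c["mount"]); q=M[:3,:3]@X+M[:3,3]
    else: q=c["R"]@X+c["t"]
    q=c["mtx"]@q; return q[:2]/q[2]
E
python3 - <<'E'
from h import *
def blob(n,roi,thr,col=None):
    im=cv2.imread(f"pics/{n}0.png"); x0,y0,x1,y1=roi
    g=cv2.cvtColor(im,cv2.COLOR_BGR2GRAY)[y0:y1,x0:x1]; g=cv2.resize(g,None,fx=4,fy=4,interpolation=cv2.INTER_CUBIC)
    m=(g<thr).astype(np.uint8); k,l,s,c=cv2.connectedComponentsWithStats(m)
    i=1+np.argmax(s[1:,4]); cn,_=cv2.findContours((l==i).astype(np.uint8),0,2); r=cv2.minAreaRect(cn[0])
    f=lambda p:(np.array(p)+.5)/4-.5+[x0,y0]
    return f(c[i]),f(cv2.boxPoints(r)),f(s[i,:2]),f(s[i,:2]+s[i,2:4])
for n,roi in (("top",(285,198,326,212)),("scene",(270,208,302,232))):
    c,b,*_=blob(n,roi,95); print(n,c,ray(n,c,.146),"\n",np.array([ray(n,p,.146) for p in b]).round(4))
# cover screws
for n,roi in (("top",(263,135,273,142)),("top",(263,181,273,192)),("top",(263,218,273,229)),("top",(338,181,348,192)),("top",(338,219,350,229)),("top",(291,210,299,217)),
  ):
    c,b,*_=blob(n,roi,110); print(c,ray(n,c,.146).round(4))
c,b,*_=blob("top",(174,221,190,235),70);print("grip",c,ray("top",c,.113),ray("top",c,.10))
c,b,*_=blob("scene",(182,175,194,192),40);print("grip",c,b,ray("scene",c,.095))
E
```

```text
top [305.41054348 205.0901087 ] [ 0.51418499 -0.04132098  0.146     ] 
 [[ 5.083e-01  7.000e-04  1.460e-01]
 [ 5.217e-01  1.000e-04  1.460e-01]
 [ 5.197e-01 -8.180e-02  1.460e-01]
 [ 5.063e-01 -8.110e-02  1.460e-01]]
scene [285.55601761 219.46881115] [ 0.51345676 -0.04400081  0.146     ] 
 [[ 0.5071 -0.0019  0.146 ]
 [ 0.5223  0.0006  0.146 ]
 [ 0.5198 -0.0849  0.146 ]
 [ 0.5051 -0.0867  0.146 ]]
[267.41281513 136.31197479] [0.71   0.0583 0.146 ]
[267.55580357 185.85714286] [0.569  0.0608 0.146 ]
[267.46723301 224.11529126] [0.4637 0.0632 0.146 ]
[342.63915094 186.40330189] [ 0.5644 -0.1453  0.146 ]
[343.74197248 224.54472477] [ 0.4596 -0.1431  0.146 ]
[294.35227273 213.60227273] [ 0.4913 -0.0105  0.146 ]
grip [181.343107   227.66615226] [0.46032946 0.3016469  0.113     ] [0.46145859 0.30372561 0.1       ]
grip [186.26715686 183.46988796] [[183.12837863 178.47973013]
 [187.71148682 177.75608206]
 [189.37770271 188.30878448]
 [184.79459476 189.03243256]] [0.46052051 0.30162191 0.095     ]
```

```bash
cat >> h.py <<'E'
def go(target,yaw,cur=None):
    s=ctrl.sense(); R=Rn.from_rotvec(s["orientation"]); 
    Rt=Rn.from_matrix(np.array([[-np.cos(yaw),-np.sin(yaw),0],[-np.sin(yaw),np.cos(yaw),0],[0,0,-1.]]))
    d=R.inv().apply(np.array(target)-s["ee_pos"]); r=(R.inv()*Rt).as_rotvec()
    print("shift",d.round(4),"turn",r.round(4)); return d,r
E
python3 -c "
from h import *
go([.46,.3016,.2],-.023)
R=Rn.from_rotvec(ctrl.sense()['orientation']);print(R.as_matrix().round(3))"
```

```text
shift [-0.3376 -0.1654  0.022 ] turn [-1.500e-03 -3.000e-04 -3.068e-01]
[[-0.946  0.324 -0.001]
 [ 0.324  0.946 -0.001]
 [ 0.    -0.001 -1.   ]]
```

Call:
{"method": "step_arm", "body": {"steps": [{"x": -0.068,"y": -0.033,"z": 0.004,"rz": -0.061,"gripper": 0.05},{"x": -0.135,"y": -0.066,"z": 0.008,"rz": -0.122,"gripper": 0.05},{"x": -0.203,"y": -0.1,"z": 0.013,"rz": -0.184,"gripper": 0.05},{"x": -0.27,"y": -0.132,"z": 0.018,"rz": -0.245,"gripper": 0.05},{"x": -0.3376,"y": -0.1654,"z": 0.022,"rx": -0.0015,"rz": -0.3068,"gripper": 0.05},{"x": -0.3376,"y": -0.1654,"z": 0.022,"rx": -0.0015,"rz": -0.3068,"gripper": 0.05},{"x": -0.3376,"y": -0.1654,"z": 0.022,"rx": -0.0015,"rz": -0.3068,"gripper": 0.05},{"x": -0.3376,"y": -0.1654,"z": 0.022,"rx": -0.0015,"rz": -0.3068,"gripper": 0.05},{"x": -0.3376,"y": -0.1654,"z": 0.022,"rx": -0.0015,"rz": -0.3068,"gripper": 0.05},{"x": -0.3376,"y": -0.1654,"z": 0.022,"rx": -0.0015,"rz": -0.3068,"gripper": 0.05}], "squeeze": 25}}

```text
validation failed for argument at $.st...
```

Run:
```python
from h import *
s=ctrl.sense(); print(s["time_s"],s["ee_pos"],s["orientation"],s["finger_gap"],s["ft_force"])
im,d=eyes.get_image("wrist"); im=im[:,:,::-1].copy(); cv2.imwrite("pics/w1.png",im)
P=(s["ee_pos"],s["orientation"])
for z in (.116,.074,.097): print(z,proj("wrist",np.array([.46,.3016,z]),P))
print("TCP",proj("wrist",s["ee_pos"],P))
```

```text
0.15 [0.1942213  0.56747207 0.22176674] [-5.15610038e-01 -3.09866377e+00  2.29284136e-03] 0.08823245156583052 [ 0.78823056  0.50258187 -0.12645702]
0.116 [131.04027225 440.8652773 ]
0.074 [143.40926379 408.68040293]
0.097 [136.95366223 425.47827399]
TCP [256.82824764 238.87130298]
```

View pics/w1.png

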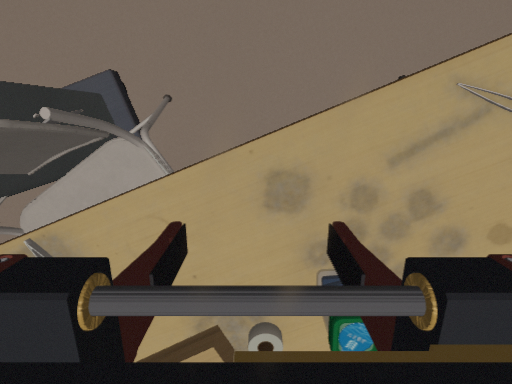

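The move call was refused by validation, so nothing moved. I'll retry with full rows.

Call:
{"method": "step_arm", "body": {"steps": [{"x": -0.068,"y": -0.033,"z": 0.004,"rx": 0,"ry": 0,"rz": -0.061,"gripper": 0.05},{"x": -0.135,"y": -0.066,"z": 0.008,"rx": 0,"ry": 0,"rz": -0.122,"gripper": 0.05},{"x": -0.203,"y": -0.1,"z": 0.013,"rx": 0,"ry": 0,"rz": -0.184,"gripper": 0.05},{"x": -0.27,"y": -0.132,"z": 0.018,"rx": 0,"ry": 0,"rz": -0.245,"gripper": 0.05},{"x": -0.338,"y": -0.165,"z": 0.022,"rx": -0.001,"ry": 0,"rz": -0.307,"gripper": 0.05},{"x": -0.338,"y": -0.165,"z": 0.022,"rx": -0.001,"ry": 0,"rz": -0.307,"gripper": 0.05},{"x": -0.338,"y": -0.165,"z": 0.022,"rx": -0.001,"ry": 0,"rz": -0.307,"gripper": 0.05},{"x": -0.338,"y": -0.165,"z": 0.022,"rx": -0.001,"ry": 0,"rz": -0.307,"gripper": 0.05},{"x": -0.338,"y": -0.165,"z": 0.022,"rx": -0.001,"ry": 0,"rz": -0.307,"gripper": 0.05},{"x": -0.338,"y": -0.165,"z": 0.022,"rx": -0.001,"ry": 0,"rz": -0.307,"gripper": 0.05}], "squeeze": 25}}

```text
time_s: 1.2
ee_pos: [0.4606, 0.3019, 0.2003]
orientation: [-0.038, -3.141, -0.002]
ft_force: [-0.2, -0.3, 0.2]
finger_gap: 0.05
```

Run:
```python
from h import *
s=ctrl.sense(); print(s["time_s"],s["ee_pos"],s["orientation"],s["finger_gap"],s["ft_force"])
im,d=eyes.get_image("wrist"); im=im[:,:,::-1].copy(); cv2.imwrite("pics/w2.png",im)
P=(s["ee_pos"],s["orientation"])
for z in (.116,.074,.097): print(z,proj("wrist",np.array([.46,.3016,z]),P))
print("TCP",proj("wrist",s["ee_pos"],P))
```

```text
1.2 [0.46064684 0.30189445 0.20034063] [-3.79202075e-02 -3.14060504e+00 -1.71343922e-03] 0.04999314504429264 [-0.24428406 -0.27701553  0.21037855]
0.116 [256.12039122 198.58657971]
0.074 [256.1512797  187.00941567]
0.097 [256.13548491 192.92938669]
TCP [256.51452188 238.77949728]
```

View pics/w2.png

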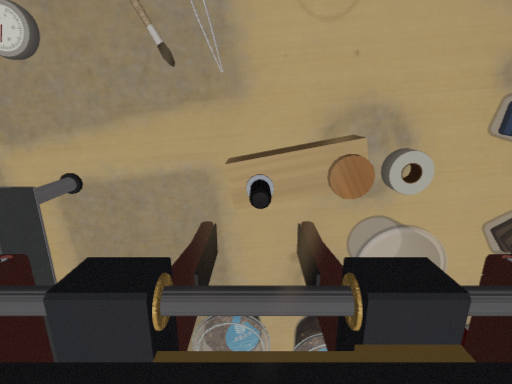

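Run:
```python
from h import *
s=ctrl.sense();P=(s["ee_pos"],s["orientation"])
im=cv2.imread("pics/w2.png")[165:215,235:290]; cv2.imwrite("pics/w2z.png",cv2.resize(im,None,fx=10,fy=10,interpolation=cv2.INTER_CUBIC))
im=cv2.imread("pics/top0.png")[215:240,170:195]; cv2.imwrite("pics/a2.png",cv2.resize(im,None,fx=20,fy=20,interpolation=cv2.INTER_CUBIC))
```

```text
(no output)
```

View pics/w2z.png

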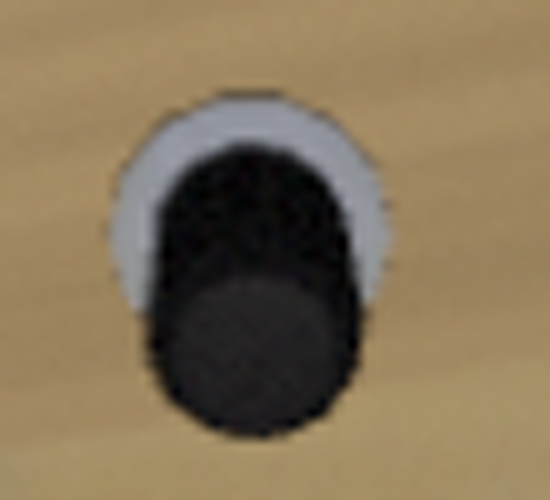

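View pics/a2.png

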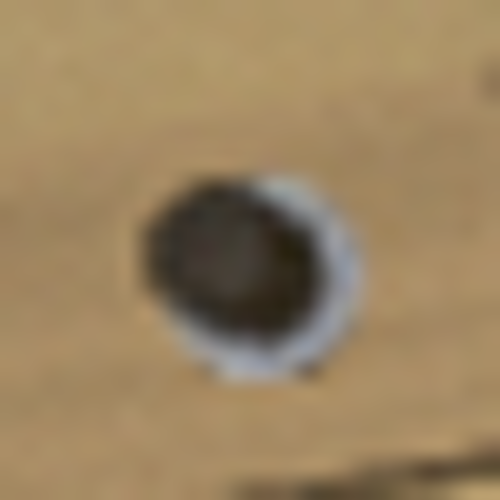

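Run:
```python
from h import *
s=ctrl.sense();P=(s["ee_pos"],s["orientation"])
print(ray("wrist",[260.05,199],.116,P),ray("wrist",[259.8,187.6],.074,P))
print(ray("top",[182.6,228.45],.074),ray("top",[180.7,227.2],.116))
# scene collar from crop c (8x, origin 140,160): collar center approx (382,233)
print(ray("scene",[140+382/8-.5,160+230/8-.5],.074))
```

```text
[0.46011227 0.30584902 0.116     ] [0.46036947 0.30611755 0.074     ]
[0.46141583 0.30424776 0.074     ] [0.46138826 0.30296847 0.116     ]
[0.45956009 0.29975949 0.074     ]
```

Call:
{"method": "step_arm", "body": {"steps": [{"x": 0,"y": 0.001,"z": 0.02,"rx": 0,"ry": 0,"rz": 0,"gripper": 0.05},{"x": 0,"y": 0.003,"z": 0.05,"rx": 0,"ry": 0,"rz": 0,"gripper": 0.05},{"x": 0,"y": 0.003,"z": 0.077,"rx": 0,"ry": 0,"rz": 0,"gripper": 0.05},{"x": 0,"y": 0.003,"z": 0.077,"rx": 0,"ry": 0,"rz": 0,"gripper": 0.05}]}}

```text
time_s: 1.65
ee_pos: [0.4578, 0.3054, 0.1192]
orientation: [-0.032, -3.135, 0.004]
ft_force: [-0.3, -0.3, -0.8]
finger_gap: 0.0502
```

Run:
```python
from h import *
s=ctrl.sense(); print(s["time_s"],s["ee_pos"],s["orientation"],s["finger_gap"],s["ft_force"])
im,d=eyes.get_image("wrist"); im=im[:,:,::-1].copy(); cv2.imwrite("pics/w3.png",cv2.resize(im[150:300,150:360],None,fx=3.5,fy=3.5))
P=(s["ee_pos"],s["orientation"])
print("TCP",proj("wrist",s["ee_pos"],P))
```

```text
1.65 [0.45777265 0.30544099 0.11924854] [-0.03188149 -3.13500624  0.00410378] 0.050172438094033836 [-0.29050198 -0.28463101 -0.76897077]
TCP [256.51204776 238.78147408]
```

View pics/w3.png

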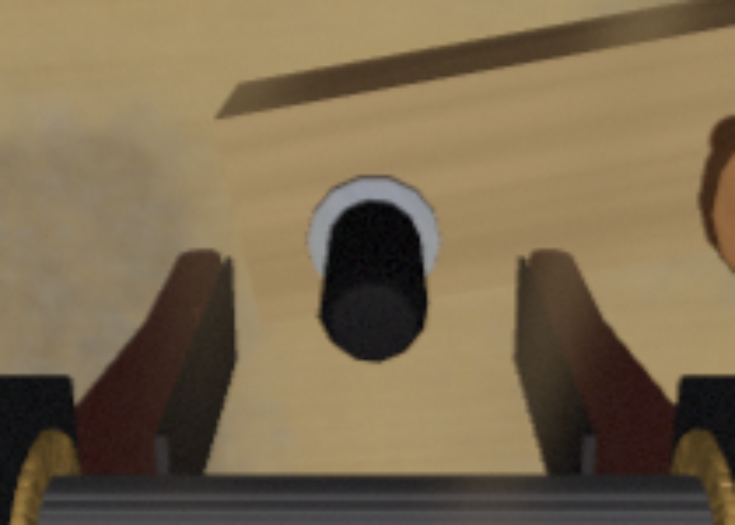

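Run:
```python
from h import *
s=ctrl.sense();P=(s["ee_pos"],s["orientation"]); print(s["time_s"],P)
print(ray("wrist",[373/3.5+149.6,322/3.5+149.6],.116,P),ray("wrist",[373/3.5+149.6,242/3.5+149.6],.074,P))
go([.460,.305,.081],-.023)
```

```text
1.7 (array([0.45881923, 0.30580489, 0.12197915]), array([-3.23923005e-02, -3.13801705e+00,  1.25730878e-03]))
[0.4635632  0.30546916 0.116     ] [0.46369519 0.30536021 0.074     ]
shift [-0.0013 -0.0007  0.041 ] turn [-0.0008 -0.0034  0.0024]
```

Call:
{"method": "step_arm", "body": {"steps": [{"x": -0.001,"y": 0,"z": 0.014,"rx": 0,"ry": 0,"rz": 0,"gripper": 0.05},{"x": -0.001,"y": 0,"z": 0.028,"rx": 0,"ry": 0,"rz": 0,"gripper": 0.05},{"x": -0.0015,"y": 0,"z": 0.042,"rx": 0,"ry": 0,"rz": 0,"gripper": 0.05},{"x": -0.0015,"y": 0,"z": 0.042,"rx": 0,"ry": 0,"rz": 0,"gripper": 0.05},{"x": -0.0015,"y": 0,"z": 0.042,"rx": 0,"ry": 0,"rz": 0,"gripper": 0.05}]}}

```text
time_s: 2.2
ee_pos: [0.4621, 0.305, 0.0812]
orientation: [-0.036, -3.141, -0.001]
ft_force: [0.6, 0.4, 0.4]
finger_gap: 0.05
```

Run:
```python
from h import *
s=ctrl.sense(); print(s["time_s"],s["ee_pos"],s["orientation"],s["finger_gap"],s["ft_force"],s["wrist_torque"])
im,d=eyes.get_image("wrist"); im=im[:,:,::-1].copy(); cv2.imwrite("pics/w4.png",cv2.resize(im[150:300,150:360],None,fx=3.5,fy=3.5))
```

```text
2.2 [0.46206267 0.30499489 0.08117382] [-3.60745598e-02 -3.14065769e+00 -7.51633463e-04] 0.050012343020753365 [0.59533331 0.35008782 0.39040919] [0.02681778 0.01766699 0.03764583]
```

View pics/w4.png

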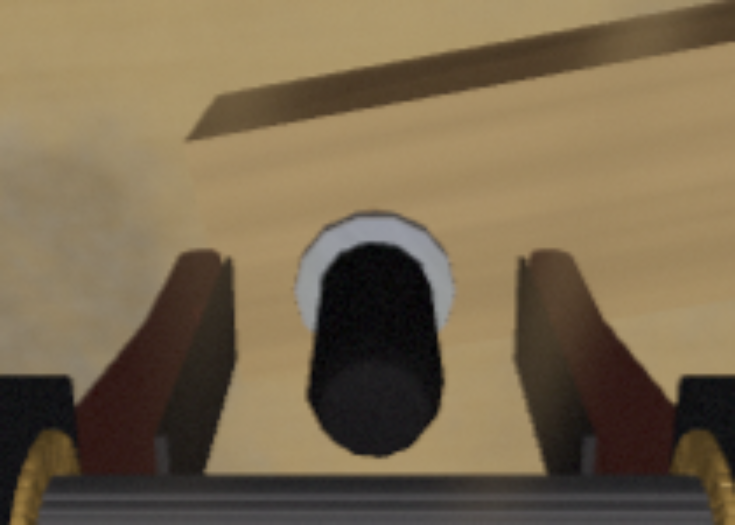

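The pin is centred between the fingers (375 against a finger mid-point of 375). I'll close on it after one x check.

Run:
```python
from h import *
s=ctrl.sense();P=(s["ee_pos"],s["orientation"])
print(P[0],ray("wrist",[375/3.5+149.6,408/3.5+149.6],.116,P),ray("wrist",[375/3.5+149.6,287/3.5+149.6],.074,P))
```

```text
[0.46239066 0.30518335 0.08185703] [0.46162825 0.30529761 0.116     ] [0.46097577 0.30537097 0.074     ]
```

Call:
{"method": "step_arm", "body": {"steps": [{"x": 0,"y": 0,"z": 0,"rx": 0,"ry": 0,"rz": 0,"gripper": 0.03},{"x": 0,"y": 0,"z": 0,"rx": 0,"ry": 0,"rz": 0,"gripper": 0.015},{"x": 0,"y": 0,"z": 0,"rx": 0,"ry": 0,"rz": 0,"gripper": 0.01},{"x": 0,"y": 0,"z": 0,"rx": 0,"ry": 0,"rz": 0,"gripper": 0.005},{"x": 0,"y": 0,"z": 0,"rx": 0,"ry": 0,"rz": 0,"gripper": 0.005},{"x": 0,"y": 0,"z": 0,"rx": 0,"ry": 0,"rz": 0,"gripper": 0.005}], "squeeze": 25}}

```text
time_s: 2.85
ee_pos: [0.4624, 0.3052, 0.0819]
orientation: [0.036, 3.141, 0.002]
ft_force: [0.6, -0.8, 1.6]
finger_gap: 0.0204
```

Call:
{"method": "step_arm", "body": {"steps": [{"x": 0,"y": 0,"z": -0.008,"rx": 0,"ry": 0,"rz": 0,"gripper": 0.005},{"x": 0,"y": 0,"z": -0.02,"rx": 0,"ry": 0,"rz": 0,"gripper": 0.005},{"x": 0,"y": 0,"z": -0.04,"rx": 0,"ry": 0,"rz": 0,"gripper": 0.005},{"x": 0,"y": 0,"z": -0.07,"rx": 0,"ry": 0,"rz": 0,"gripper": 0.005},{"x": 0,"y": 0,"z": -0.1,"rx": 0,"ry": 0,"rz": 0,"gripper": 0.005},{"x": 0,"y": 0,"z": -0.13,"rx": 0,"ry": 0,"rz": 0,"gripper": 0.005},{"x": 0,"y": 0,"z": -0.155,"rx": 0,"ry": 0,"rz": 0,"gripper": 0.005},{"x": 0,"y": 0,"z": -0.168,"rx": 0,"ry": 0,"rz": 0,"gripper": 0.005},{"x": 0,"y": 0,"z": -0.168,"rx": 0,"ry": 0,"rz": 0,"gripper": 0.005},{"x": 0,"y": 0,"z": -0.168,"rx": 0,"ry": 0,"rz": 0,"gripper": 0.005}]}}

```text
time_s: 3.85
ee_pos: [0.4621, 0.305, 0.2488]
orientation: [-0.036, -3.141, -0.001]
ft_force: [0.4, 0.6, -0.9]
finger_gap: 0.0206
```

Run:
```python
from h import *
s=ctrl.sense(); print(s["time_s"],s["ee_pos"],s["orientation"],s["finger_gap"],s["ft_force"],s["wrist_torque"])
go([.5135,-.07,.25],-.023)
im,d=eyes.get_image("scene");cv2.imwrite("pics/s1.png",cv2.resize(im[60:260,100:370,::-1],None,fx=2.9,fy=2.9,interpolation=cv2.INTER_CUBIC))
```

```text
3.85 [0.46211995 0.30495903 0.24878873] [-3.57695787e-02 -3.14067175e+00 -7.52123301e-04] 0.020587536616560508 [ 0.39907714  0.62451118 -0.88597757] [-0.0260415   0.03649301 -0.0066294 ]
shift [-0.0599 -0.3737 -0.0014] turn [ 0.0005 -0.0007  0.0002]
```

View pics/s1.png

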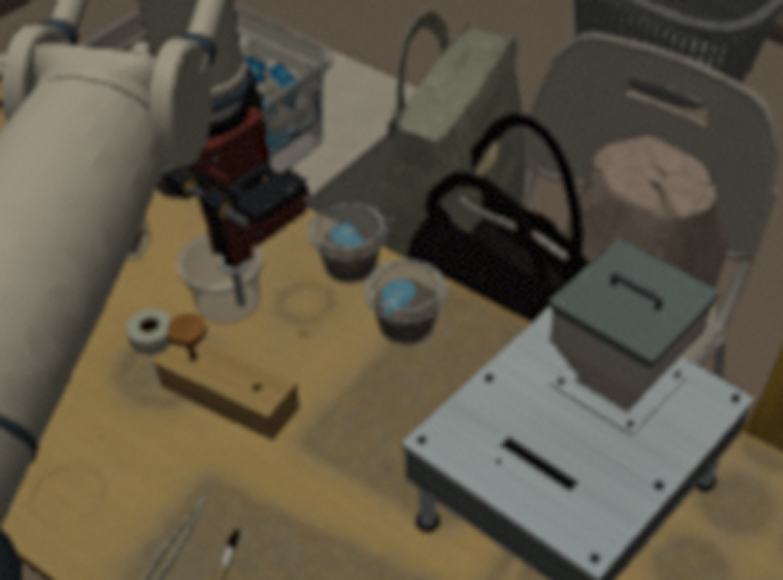

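The pin is held upright below the gripper and the rack hole is empty. I'll move above the slot.

Call:
{"method": "step_arm", "body": {"steps": [{"x": -0.007,"y": -0.035,"z": 0,"rx": 0,"ry": 0,"rz": 0,"gripper": 0.005},{"x": -0.013,"y": -0.08,"z": 0,"rx": 0,"ry": 0,"rz": 0,"gripper": 0.005},{"x": -0.02,"y": -0.125,"z": 0,"rx": 0,"ry": 0,"rz": 0,"gripper": 0.005},{"x": -0.028,"y": -0.17,"z": 0,"rx": 0,"ry": 0,"rz": 0,"gripper": 0.005},{"x": -0.036,"y": -0.215,"z": 0,"rx": 0,"ry": 0,"rz": 0,"gripper": 0.005},{"x": -0.043,"y": -0.26,"z": 0,"rx": 0,"ry": 0,"rz": 0,"gripper": 0.005},{"x": -0.05,"y": -0.305,"z": 0,"rx": 0,"ry": 0,"rz": 0,"gripper": 0.005},{"x": -0.056,"y": -0.345,"z": 0,"rx": 0,"ry": 0,"rz": 0,"gripper": 0.005},{"x": -0.06,"y": -0.368,"z": 0,"rx": 0,"ry": 0,"rz": 0,"gripper": 0.005},{"x": -0.06,"y": -0.374,"z": -0.001,"rx": 0,"ry": 0,"rz": 0,"gripper": 0.005},{"x": -0.06,"y": -0.374,"z": -0.001,"rx": 0,"ry": 0,"rz": 0,"gripper": 0.005},{"x": -0.06,"y": -0.374,"z": -0.001,"rx": 0,"ry": 0,"rz": 0,"gripper": 0.005}]}}

```text
time_s: 5.1
ee_pos: [0.5135, -0.0693, 0.2496]
orientation: [-0.035, -3.141, -0.003]
ft_force: [0.5, -1.1, -0.9]
finger_gap: 0.0202
```

Call:
{"method": "step_arm", "body": {"steps": [{"x": 0,"y": 0,"z": 0,"rx": 0,"ry": 0,"rz": 0,"gripper": 0.005},{"x": 0,"y": 0,"z": 0,"rx": 0,"ry": 0,"rz": 0,"gripper": 0.005},{"x": 0,"y": 0,"z": 0,"rx": 0,"ry": 0,"rz": 0,"gripper": 0.005}]}}

```text
time_s: 5.4
ee_pos: [0.5137, -0.0694, 0.2504]
orientation: [0.034, 3.141, 0.002]
ft_force: [-0.1, 0.6, -1.1]
finger_gap: 0.0206
```

Run:
```python
from h import *
s=ctrl.sense(); print(s["time_s"],s["ee_pos"],s["orientation"],s["finger_gap"],s["ft_force"],s["wrist_torque"])
np.save("pics/p5.npy",np.r_[s["ee_pos"],s["orientation"]])
im,d=eyes.get_image("wrist");cv2.imwrite("pics/w5.png",im[:,:,::-1])
im,d=eyes.get_image("scene");cv2.imwrite("pics/s5r.png",im[:,:,::-1]);cv2.imwrite("pics/s5.png",cv2.resize(im[100:270,200:380,::-1],None,fx=3.5,fy=3.5,interpolation=cv2.INTER_CUBIC))
```

```text
5.4 [ 0.51371472 -0.06944281  0.25039488] [3.36952363e-02 3.14100554e+00 1.55743823e-03] 0.020562226665810056 [-0.10973181  0.56149645 -1.06786111] [-0.01819472 -0.00020234 -0.01685841]
```

View pics/w5.png

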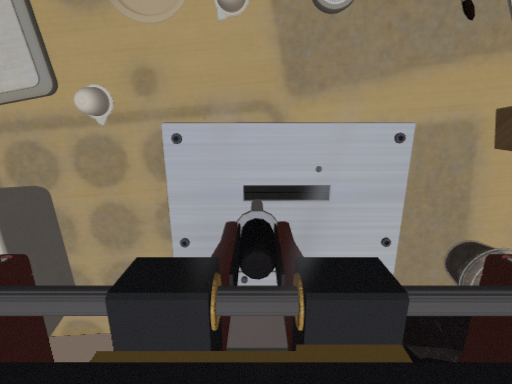

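View pics/s5.png

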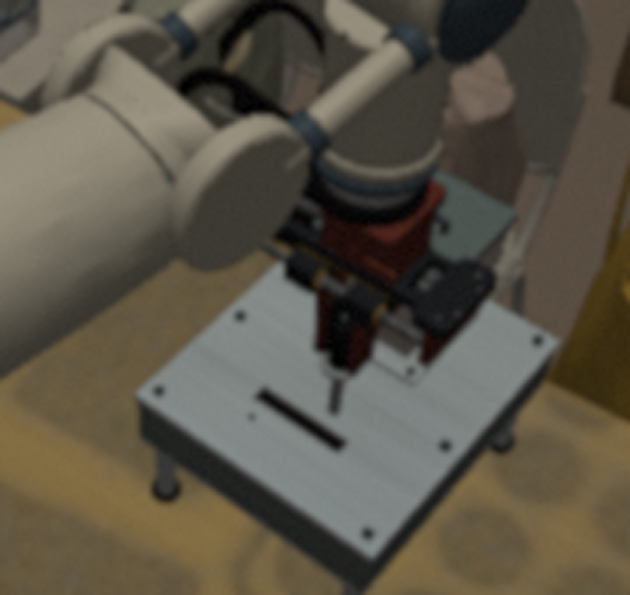

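Run:
```python
from h import *
p=np.load("pics/p5.npy");P=(p[:3],p[3:])
im=cv2.imread("pics/w5.png");g=cv2.cvtColor(im,cv2.COLOR_BGR2GRAY)
x0,y0,x1,y1=235,178,340,210
z=cv2.resize(im[150:260,200:345],None,fx=5,fy=5,interpolation=cv2.INTER_CUBIC);cv2.imwrite("pics/w5z.png",z)
m=(g[y0:y1,x0:x1]<90).astype(np.uint8);k,l,s,c=cv2.connectedComponentsWithStats(m);i=1+np.argmax(s[1:,4])
print(s[i],c[i]); ys,xs=np.where(l==i)
L,Rr=s[i][0]+x0-.5,s[i][0]+s[i][2]+x0-.5
# row edges at several columns
for col in (250,270,290,310,325):
    r=g[y0:y1,col].astype(int); rr=np.where(r<100)[0]; print(col,rr.min()+y0-.5,rr.max()+y0+.5, ray("wrist",[col,(rr.min()+rr.max())/2+y0],.146,P))
print(L,Rr,ray("wrist",[L,192.5],.146,P),ray("wrist",[Rr,192.5],.146,P))
print("stud",ray("wrist",[318.5,169],.146,P))
for u,v in ((176,138.5),(400,137.5),(185,242),(386,241.5)): print(ray("wrist",[u,v],.146,P).round(4))
print("tip pred",proj("wrist",np.r_[p[:2],.180],P))
```

```text
[   9    7   77   25 1198] [44.26711185 15.25709516]
250 184.5 200.5 [ 0.51291064 -0.07574856  0.146     ]
270 184.5 200.5 [ 0.51336778 -0.05618744  0.146     ]
290 184.5 199.5 [ 0.51331683 -0.03662702  0.146     ]
310 184.5 199.5 [ 0.51377388 -0.01706779  0.146     ]
325 185.5 199.5 [ 0.51462541 -0.00237382  0.146     ]
243.5 320.5 [ 0.51276209 -0.08210506  0.146     ] [ 0.51452249 -0.00677788  0.146     ]
stud [ 0.49111405 -0.00959559  0.146     ]
[ 0.4593 -0.1428  0.146 ]
[0.4632 0.0649 0.146 ]
[ 0.5642 -0.1442  0.146 ]
[0.5686 0.0627 0.146 ]
tip pred [256.47531915 203.8914639 ]
```

View pics/w5z.png

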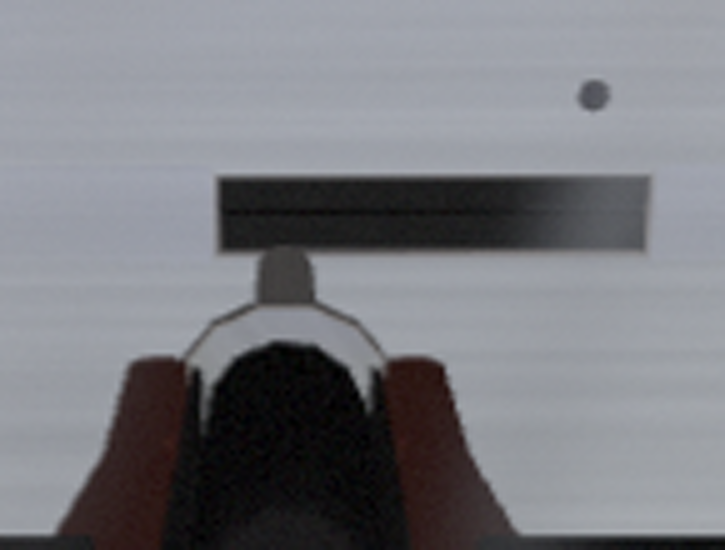

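Wrist view: the slot spans (243–330, 185–200) and the stud at (319,169) marks the left end. The pin tip at (257,200) is straight. The slot centre is about (0.5136, -0.0405), and the top view agrees within 1 mm. I'll go to the slot's right part and down.

Call:
{"method": "step_arm", "body": {"steps": [{"x": 0,"y": -0.004,"z": 0.01,"rx": 0,"ry": 0,"rz": 0,"gripper": 0.005},{"x": 0,"y": -0.004,"z": 0.02,"rx": 0,"ry": 0,"rz": 0,"gripper": 0.005},{"x": 0,"y": -0.004,"z": 0.028,"rx": 0,"ry": 0,"rz": 0,"gripper": 0.005},{"x": 0,"y": -0.004,"z": 0.028,"rx": 0,"ry": 0,"rz": 0,"gripper": 0.005},{"x": 0,"y": -0.004,"z": 0.028,"rx": 0,"ry": 0,"rz": 0,"gripper": 0.005}], "squeeze": 45}}

```text
time_s: 6.0
ee_pos: [0.5134, -0.0742, 0.2218]
orientation: [-0.036, -3.141, -0.002]
ft_force: [-0.4, -0.5, -0.4]
finger_gap: 0.0203
```

Run:
```python
from h import *
s=ctrl.sense(); print(s["time_s"],s["ee_pos"],s["orientation"],s["finger_gap"],s["ft_force"],s["wrist_torque"])
im,d=eyes.get_image("wrist");cv2.imwrite("pics/w6.png",cv2.resize(im[150:260,200:345,::-1],None,fx=5,fy=5,interpolation=cv2.INTER_CUBIC))
im,d=eyes.get_image("scene");cv2.imwrite("pics/s6.png",cv2.resize(im[190:250,250:330,::-1],None,fx=8,fy=8,interpolation=cv2.INTER_CUBIC))
P=(s["ee_pos"],s["orientation"])
zt=s["ee_pos"][2]-.07
print(proj("scene",np.r_[s["ee_pos"][:2],zt]),proj("wrist",np.r_[s["ee_pos"][:2],zt],P))
```

```text
6.0 [ 0.51337537 -0.0742075   0.22179678] [-3.59814964e-02 -3.14067501e+00 -1.85988846e-03] 0.02028147139019742 [-0.38961997 -0.53585199 -0.39065616] [0.05925497 0.00485439 0.026405  ]
[294.62476347 223.89105411] [256.46172756 204.11988098]
```

View pics/w6.png

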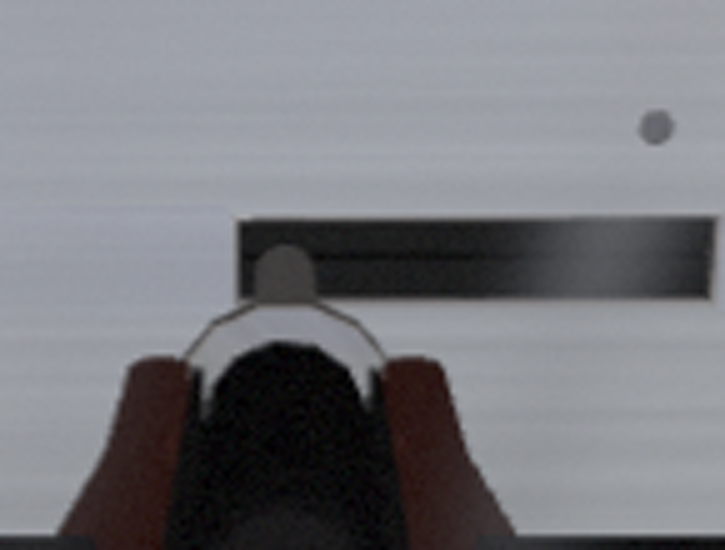

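View pics/s6.png

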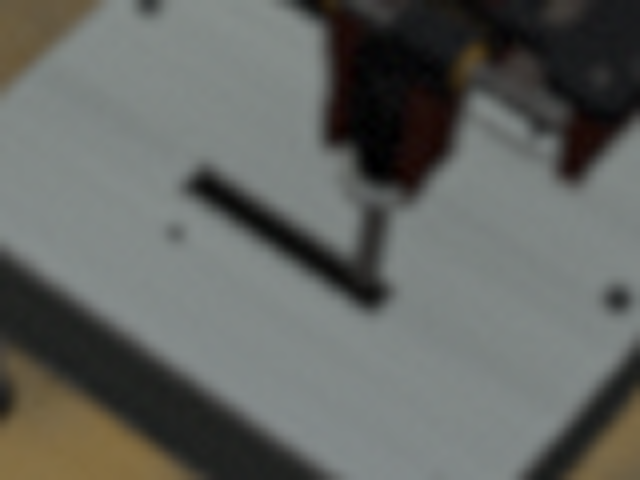

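The tip sits over the slot, centred across it, about 8 mm from its right end. I'll descend gently.

Call:
{"method": "step_arm", "body": {"steps": [{"x": 0,"y": 0.001,"z": 0.004,"rx": 0,"ry": 0,"rz": 0,"gripper": 0.005},{"x": 0,"y": 0.001,"z": 0.008,"rx": 0,"ry": 0,"rz": 0,"gripper": 0.005},{"x": 0,"y": 0.001,"z": 0.012,"rx": 0,"ry": 0,"rz": 0,"gripper": 0.005},{"x": 0,"y": 0.001,"z": 0.015,"rx": 0,"ry": 0,"rz": 0,"gripper": 0.005},{"x": 0,"y": 0.001,"z": 0.015,"rx": 0,"ry": 0,"rz": 0,"gripper": 0.005},{"x": 0,"y": 0.001,"z": 0.015,"rx": 0,"ry": 0,"rz": 0,"gripper": 0.005}]}}

```text
time_s: 6.7
ee_pos: [0.5136, -0.0732, 0.2072]
orientation: [-0.036, -3.141, -0.002]
ft_force: [0.0, -0.2, -1.4]
finger_gap: 0.0201
```

Call:
{"method": "step_arm", "body": {"steps": [{"x": 0,"y": 0,"z": 0.0007,"rx": 0,"ry": 0,"rz": 0,"gripper": 0.005},{"x": 0,"y": 0,"z": 0.0015,"rx": 0,"ry": 0,"rz": 0,"gripper": 0.005},{"x": 0,"y": 0,"z": 0.0015,"rx": 0,"ry": 0,"rz": 0,"gripper": 0.005}]}}

```text
time_s: 7.0
ee_pos: [0.5136, -0.0732, 0.2058]
orientation: [0.036, 3.141, 0.002]
ft_force: [0.1, -1.4, 0.1]
finger_gap: 0.0204
```

Call:
{"method": "step_arm", "body": {"steps": [{"x": 0,"y": 0,"z": 0.0007,"rx": 0,"ry": 0,"rz": 0,"gripper": 0.005},{"x": 0,"y": 0,"z": 0.0015,"rx": 0,"ry": 0,"rz": 0,"gripper": 0.005},{"x": 0,"y": 0,"z": 0.0015,"rx": 0,"ry": 0,"rz": 0,"gripper": 0.005}]}}

```text
time_s: 7.3
ee_pos: [0.5136, -0.0732, 0.2041]
orientation: [-0.036, -3.141, -0.002]
ft_force: [0.4, -0.1, -1.0]
finger_gap: 0.0203
```

Call:
{"method": "step_arm", "body": {"steps": [{"x": 0,"y": 0,"z": 0.001,"rx": 0,"ry": 0,"rz": 0,"gripper": 0.005},{"x": 0,"y": 0,"z": 0.001,"rx": 0,"ry": 0,"rz": 0,"gripper": 0.005}]}}

```text
time_s: 7.5
ee_pos: [0.5136, -0.0732, 0.2031]
orientation: [-0.036, -3.141, -0.002]
ft_force: [1.3, 0.1, -0.1]
finger_gap: 0.0201
```

Call:
{"method": "step_arm", "body": {"steps": [{"x": 0,"y": 0,"z": 0.001,"rx": 0,"ry": 0,"rz": 0,"gripper": 0.005},{"x": 0,"y": 0,"z": 0.001,"rx": 0,"ry": 0,"rz": 0,"gripper": 0.005}]}}

```text
time_s: 7.7
ee_pos: [0.5136, -0.0732, 0.2021]
orientation: [-0.036, -3.141, -0.002]
ft_force: [0.0, -0.8, -0.6]
finger_gap: 0.0199
```

Call:
{"method": "step_arm", "body": {"steps": [{"x": 0,"y": 0,"z": 0.001,"rx": 0,"ry": 0,"rz": 0,"gripper": 0.005},{"x": 0,"y": 0,"z": 0.001,"rx": 0,"ry": 0,"rz": 0,"gripper": 0.005}]}}

```text
time_s: 7.9
ee_pos: [0.5136, -0.0732, 0.2011]
orientation: [-0.036, -3.141, -0.002]
ft_force: [0.4, -0.5, -1.4]
finger_gap: 0.0205
```

Call:
{"method": "step_arm", "body": {"steps": [{"x": 0,"y": 0,"z": 0.001,"rx": 0,"ry": 0,"rz": 0,"gripper": 0.005},{"x": 0,"y": 0,"z": 0.001,"rx": 0,"ry": 0,"rz": 0,"gripper": 0.005}]}}

```text
time_s: 8.1
ee_pos: [0.5136, -0.0732, 0.2001]
orientation: [-0.036, -3.141, -0.002]
ft_force: [-1.0, -0.0, -0.9]
finger_gap: 0.0205
```

Call:
{"method": "step_arm", "body": {"steps": [{"x": 0,"y": 0,"z": 0.001,"rx": 0,"ry": 0,"rz": 0,"gripper": 0.005},{"x": 0,"y": 0,"z": 0.001,"rx": 0,"ry": 0,"rz": 0,"gripper": 0.005}]}}

```text
time_s: 8.3
ee_pos: [0.5136, -0.0732, 0.1991]
orientation: [-0.036, -3.141, -0.002]
ft_force: [-0.4, -0.7, -0.1]
finger_gap: 0.0207
```

Call:
{"method": "step_arm", "body": {"steps": [{"x": 0,"y": 0,"z": 0.001,"rx": 0,"ry": 0,"rz": 0,"gripper": 0.005},{"x": 0,"y": 0,"z": 0.001,"rx": 0,"ry": 0,"rz": 0,"gripper": 0.005}]}}

```text
time_s: 8.5
ee_pos: [0.5136, -0.0732, 0.1981]
orientation: [-0.036, -3.141, -0.002]
ft_force: [0.1, -0.2, -0.3]
finger_gap: 0.0199
```

Call:
{"method": "step_arm", "body": {"steps": [{"x": 0,"y": 0,"z": 0.001,"rx": 0,"ry": 0,"rz": 0,"gripper": 0.005},{"x": 0,"y": 0,"z": 0.001,"rx": 0,"ry": 0,"rz": 0,"gripper": 0.005}]}}

```text
time_s: 8.7
ee_pos: [0.5136, -0.0732, 0.1971]
orientation: [-0.036, -3.141, -0.002]
ft_force: [-0.3, -0.2, -1.6]
finger_gap: 0.0205
```

Call:
{"method": "step_arm", "body": {"steps": [{"x": 0,"y": 0,"z": 0.001,"rx": 0,"ry": 0,"rz": 0,"gripper": 0.005},{"x": 0,"y": 0,"z": 0.001,"rx": 0,"ry": 0,"rz": 0,"gripper": 0.005}]}}

```text
time_s: 8.9
ee_pos: [0.5137, -0.0732, 0.1967]
orientation: [0.036, 3.141, 0.001]
ft_force: [-0.5, 0.6, 1.0]
finger_gap: 0.0202
```

Call:
{"method": "step_arm", "body": {"steps": [{"x": 0,"y": 0,"z": 0.0007,"rx": 0,"ry": 0,"rz": 0,"gripper": 0.005},{"x": 0,"y": 0,"z": 0.0007,"rx": 0,"ry": 0,"rz": 0,"gripper": 0.005},{"x": 0,"y": 0,"z": 0.0007,"rx": 0,"ry": 0,"rz": 0,"gripper": 0.005}]}}

```text
time_s: 9.2
ee_pos: [0.5138, -0.0732, 0.1961]
orientation: [0.036, 3.14, 0.001]
ft_force: [-1.2, -0.1, 3.7]
finger_gap: 0.0205
```

Call:
{"method": "step_arm", "body": {"steps": [{"x": 0,"y": 0.001,"z": 0,"rx": 0,"ry": 0,"rz": 0,"gripper": 0.005},{"x": 0,"y": 0.002,"z": 0,"rx": 0,"ry": 0,"rz": 0,"gripper": 0.005}]}}

```text
time_s: 9.4
ee_pos: [0.5138, -0.0719, 0.1959]
orientation: [0.037, 3.141, -0.001]
ft_force: [-0.6, -3.2, 4.0]
finger_gap: 0.0199
```

Call:
{"method": "step_arm", "body": {"steps": [{"x": 0,"y": 0.001,"z": 0,"rx": 0,"ry": 0,"rz": 0,"gripper": 0.005},{"x": 0,"y": 0.002,"z": 0,"rx": 0,"ry": 0,"rz": 0,"gripper": 0.005}]}}

```text
time_s: 9.6
ee_pos: [0.5138, -0.0694, 0.1958]
orientation: [0.036, 3.141, 0.0]
ft_force: [0.2, -3.0, 3.5]
finger_gap: 0.0198
```

Call:
{"method": "step_arm", "body": {"steps": [{"x": 0,"y": 0.001,"z": 0,"rx": 0,"ry": 0,"rz": 0,"gripper": 0.005},{"x": 0,"y": 0.002,"z": 0,"rx": 0,"ry": 0,"rz": 0,"gripper": 0.005}]}}

```text
time_s: 9.8
ee_pos: [0.5138, -0.0673, 0.1957]
orientation: [0.036, 3.141, 0.001]
ft_force: [-0.3, -3.1, 4.7]
finger_gap: 0.02
```

Call:
{"method": "step_arm", "body": {"steps": [{"x": 0,"y": 0.001,"z": 0,"rx": 0,"ry": 0,"rz": 0,"gripper": 0.005},{"x": 0,"y": 0.002,"z": 0,"rx": 0,"ry": 0,"rz": 0,"gripper": 0.005},{"x": 0,"y": 0.003,"z": 0,"rx": 0,"ry": 0,"rz": 0,"gripper": 0.005}]}}

```text
time_s: 10.1
ee_pos: [0.5138, -0.0641, 0.1956]
orientation: [0.036, 3.141, 0.001]
ft_force: [-0.1, -3.7, 3.8]
finger_gap: 0.0205
```

Call:
{"method": "step_arm", "body": {"steps": [{"x": 0,"y": 0.001,"z": 0,"rx": 0,"ry": 0,"rz": 0,"gripper": 0.005},{"x": 0,"y": 0.002,"z": 0,"rx": 0,"ry": 0,"rz": 0,"gripper": 0.005},{"x": 0,"y": 0.003,"z": 0,"rx": 0,"ry": 0,"rz": 0,"gripper": 0.005}]}}

```text
time_s: 10.4
ee_pos: [0.5139, -0.0611, 0.1956]
orientation: [0.036, 3.141, 0.002]
ft_force: [-0.1, -3.4, 4.9]
finger_gap: 0.0202
```

Call:
{"method": "step_arm", "body": {"steps": [{"x": 0,"y": 0.001,"z": 0,"rx": 0,"ry": 0,"rz": 0,"gripper": 0.005},{"x": 0,"y": 0.002,"z": 0,"rx": 0,"ry": 0,"rz": 0,"gripper": 0.005},{"x": 0,"y": 0.003,"z": 0,"rx": 0,"ry": 0,"rz": 0,"gripper": 0.005}]}}

```text
time_s: 10.7
ee_pos: [0.514, -0.0581, 0.1956]
orientation: [0.036, 3.141, 0.002]
ft_force: [-0.4, -2.7, 4.4]
finger_gap: 0.0203
```

Call:
{"method": "step_arm", "body": {"steps": [{"x": 0,"y": 0.001,"z": 0,"rx": 0,"ry": 0,"rz": 0,"gripper": 0.005},{"x": 0,"y": 0.002,"z": 0,"rx": 0,"ry": 0,"rz": 0,"gripper": 0.005},{"x": 0,"y": 0.003,"z": 0,"rx": 0,"ry": 0,"rz": 0,"gripper": 0.005}]}}

```text
time_s: 11.0
ee_pos: [0.514, -0.0549, 0.1955]
orientation: [-0.035, -3.141, -0.003]
ft_force: [-0.6, -0.2, 3.1]
finger_gap: 0.0205
```

Call:
{"method": "step_arm", "body": {"steps": [{"x": 0,"y": 0.001,"z": 0,"rx": 0,"ry": 0,"rz": 0,"gripper": 0.005},{"x": 0,"y": 0.002,"z": 0,"rx": 0,"ry": 0,"rz": 0,"gripper": 0.005}]}}

```text
time_s: 11.2
ee_pos: [0.514, -0.0527, 0.1953]
orientation: [-0.035, -3.141, -0.003]
ft_force: [0.4, -1.7, 2.3]
finger_gap: 0.0201
```

Call:
{"method": "step_arm", "body": {"steps": [{"x": 0,"y": 0.001,"z": 0,"rx": 0,"ry": 0,"rz": 0,"gripper": 0.005},{"x": 0,"y": 0.002,"z": 0,"rx": 0,"ry": 0,"rz": 0,"gripper": 0.005}]}}

```text
time_s: 11.4
ee_pos: [0.514, -0.0508, 0.1951]
orientation: [-0.035, -3.141, -0.003]
ft_force: [0.2, 0.1, 0.2]
finger_gap: 0.0202
```

Call:
{"method": "step_arm", "body": {"steps": [{"x": 0,"y": 0.001,"z": 0.0005,"rx": 0,"ry": 0,"rz": 0,"gripper": 0.005},{"x": 0,"y": 0.002,"z": 0.001,"rx": 0,"ry": 0,"rz": 0,"gripper": 0.005},{"x": 0,"y": 0.002,"z": 0.001,"rx": 0,"ry": 0,"rz": 0,"gripper": 0.005}]}}

```text
time_s: 11.7
ee_pos: [0.5141, -0.049, 0.1946]
orientation: [0.036, 3.141, 0.002]
ft_force: [-1.1, -0.4, 1.7]
finger_gap: 0.0203
```

Call:
{"method": "step_arm", "body": {"steps": [{"x": 0,"y": 0.001,"z": 0.0005,"rx": 0,"ry": 0,"rz": 0,"gripper": 0.005},{"x": 0,"y": 0.002,"z": 0.0008,"rx": 0,"ry": 0,"rz": 0,"gripper": 0.005},{"x": 0,"y": 0.002,"z": 0.0008,"rx": 0,"ry": 0,"rz": 0,"gripper": 0.005}]}}

```text
time_s: 12.0
ee_pos: [0.514, -0.0468, 0.1932]
orientation: [-0.035, -3.141, -0.003]
ft_force: [0.5, 0.4, -0.8]
finger_gap: 0.02
```

Call:
{"method": "step_arm", "body": {"steps": [{"x": 0,"y": 0.001,"z": 0,"rx": 0,"ry": 0,"rz": 0,"gripper": 0.005},{"x": 0,"y": 0.001,"z": 0.001,"rx": 0,"ry": 0,"rz": 0,"gripper": 0.005},{"x": 0,"y": 0.001,"z": 0.001,"rx": 0,"ry": 0,"rz": 0,"gripper": 0.005}]}}

```text
time_s: 12.3
ee_pos: [0.5141, -0.0461, 0.1923]
orientation: [-0.036, -3.141, -0.002]
ft_force: [-0.0, -1.0, -0.7]
finger_gap: 0.0199
```

Call:
{"method": "step_arm", "body": {"steps": [{"x": 0,"y": 0,"z": 0.001,"rx": 0,"ry": 0,"rz": 0,"gripper": 0.005},{"x": 0,"y": 0,"z": 0.002,"rx": 0,"ry": 0,"rz": 0,"gripper": 0.005},{"x": 0,"y": 0,"z": 0.002,"rx": 0,"ry": 0,"rz": 0,"gripper": 0.005}]}}

```text
time_s: 12.6
ee_pos: [0.5143, -0.046, 0.1907]
orientation: [0.036, 3.141, 0.002]
ft_force: [0.1, 0.6, -0.7]
finger_gap: 0.0207
```

Call:
{"method": "step_arm", "body": {"steps": [{"x": 0,"y": 0,"z": 0.001,"rx": 0,"ry": 0,"rz": 0,"gripper": 0.005},{"x": 0,"y": 0,"z": 0.002,"rx": 0,"ry": 0,"rz": 0,"gripper": 0.005},{"x": 0,"y": 0,"z": 0.002,"rx": 0,"ry": 0,"rz": 0,"gripper": 0.005}]}}

```text
time_s: 12.9
ee_pos: [0.5142, -0.046, 0.1887]
orientation: [0.035, 3.141, 0.002]
ft_force: [0.6, 1.0, -0.7]
finger_gap: 0.0203
```

Call:
{"method": "step_arm", "body": {"steps": [{"x": 0,"y": 0,"z": 0.0015,"rx": 0,"ry": 0,"rz": 0,"gripper": 0.005},{"x": 0,"y": 0,"z": 0.003,"rx": 0,"ry": 0,"rz": 0,"gripper": 0.005},{"x": 0,"y": 0,"z": 0.003,"rx": 0,"ry": 0,"rz": 0,"gripper": 0.005}]}}

```text
time_s: 13.2
ee_pos: [0.5142, -0.046, 0.1855]
orientation: [-0.035, -3.141, -0.002]
ft_force: [0.8, 3.3, -0.2]
finger_gap: 0.0202
```

Call:
{"method": "step_arm", "body": {"steps": [{"x": 0,"y": 0.001,"z": 0,"rx": 0,"ry": 0,"rz": 0,"gripper": 0.005},{"x": 0,"y": 0.001,"z": 0.0015,"rx": 0,"ry": 0,"rz": 0,"gripper": 0.005},{"x": 0,"y": 0.001,"z": 0.0015,"rx": 0,"ry": 0,"rz": 0,"gripper": 0.005}]}}

```text
time_s: 13.5
ee_pos: [0.5141, -0.0455, 0.1839]
orientation: [-0.036, -3.141, -0.001]
ft_force: [0.2, -0.2, -1.9]
finger_gap: 0.02
```

Call:
{"method": "step_arm", "body": {"steps": [{"x": 0,"y": 0,"z": 0.0015,"rx": 0,"ry": 0,"rz": 0,"gripper": 0.005},{"x": 0,"y": 0,"z": 0.003,"rx": 0,"ry": 0,"rz": 0,"gripper": 0.005},{"x": 0,"y": 0,"z": 0.003,"rx": 0,"ry": 0,"rz": 0,"gripper": 0.005}]}}

```text
time_s: 13.8
ee_pos: [0.5141, -0.0453, 0.1809]
orientation: [-0.036, -3.141, -0.001]
ft_force: [-0.1, 0.4, -1.0]
finger_gap: 0.02
```

Call:
{"method": "step_arm", "body": {"steps": [{"x": 0,"y": 0,"z": 0.001,"rx": 0,"ry": 0,"rz": 0,"gripper": 0.005},{"x": 0,"y": 0,"z": 0.002,"rx": 0,"ry": 0,"rz": 0,"gripper": 0.005},{"x": 0,"y": 0.001,"z": 0.002,"rx": 0,"ry": 0,"rz": 0,"gripper": 0.005},{"x": 0,"y": 0.002,"z": 0.002,"rx": 0,"ry": 0,"rz": 0,"gripper": 0.005},{"x": 0,"y": 0.002,"z": 0.002,"rx": 0,"ry": 0,"rz": 0,"gripper": 0.005}], "squeeze": 60}}

```text
time_s: 14.3
ee_pos: [0.5143, -0.043, 0.1794]
orientation: [0.036, 3.141, 0.002]
ft_force: [-0.2, 1.5, -1.0]
finger_gap: 0.02
```

Call:
{"method": "step_arm", "body": {"steps": [{"x": 0,"y": 0.001,"z": 0,"rx": 0,"ry": 0,"rz": 0,"gripper": 0.005},{"x": 0,"y": 0.002,"z": 0,"rx": 0,"ry": 0,"rz": 0,"gripper": 0.005},{"x": 0,"y": 0.002,"z": 0,"rx": 0,"ry": 0,"rz": 0,"gripper": 0.005}]}}

```text
time_s: 14.6
ee_pos: [0.5144, -0.042, 0.1794]
orientation: [0.037, 3.141, -0.001]
ft_force: [-0.3, -3.9, -1.0]
finger_gap: 0.0199
```

Call:
{"method": "step_arm", "body": {"steps": [{"x": 0,"y": 0.001,"z": 0,"rx": 0,"ry": 0,"rz": 0,"gripper": 0.005},{"x": 0,"y": 0.002,"z": 0,"rx": 0,"ry": 0,"rz": 0,"gripper": 0.005},{"x": 0,"y": 0.002,"z": 0,"rx": 0,"ry": 0,"rz": 0,"gripper": 0.005}]}}

```text
time_s: 14.9
ee_pos: [0.5144, -0.041, 0.1794]
orientation: [0.039, 3.141, -0.004]
ft_force: [0.8, -7.9, -1.0]
finger_gap: 0.0198
```

Call:
{"method": "step_arm", "body": {"steps": [{"x": 0,"y": 0.001,"z": 0,"rx": 0,"ry": 0,"rz": 0,"gripper": 0.005},{"x": 0,"y": 0.002,"z": 0,"rx": 0,"ry": 0,"rz": 0,"gripper": 0.005},{"x": 0,"y": 0.003,"z": 0,"rx": 0,"ry": 0,"rz": 0,"gripper": 0.005}]}}

```text
time_s: 15.2
ee_pos: [0.5145, -0.0381, 0.1794]
orientation: [0.039, 3.141, -0.004]
ft_force: [-1.0, -8.1, -1.0]
finger_gap: 0.0203
```

Call:
{"method": "step_arm", "body": {"steps": [{"x": 0,"y": 0.0015,"z": 0,"rx": 0,"ry": 0,"rz": 0,"gripper": 0.005},{"x": 0,"y": 0.003,"z": 0,"rx": 0,"ry": 0,"rz": 0,"gripper": 0.005},{"x": 0,"y": 0.0045,"z": 0,"rx": 0,"ry": 0,"rz": 0,"gripper": 0.005},{"x": 0,"y": 0.006,"z": 0,"rx": 0,"ry": 0,"rz": 0,"gripper": 0.005},{"x": 0,"y": 0.0075,"z": 0,"rx": 0,"ry": 0,"rz": 0,"gripper": 0.005},{"x": 0,"y": 0.009,"z": 0,"rx": 0,"ry": 0,"rz": 0,"gripper": 0.005},{"x": 0,"y": 0.0105,"z": 0,"rx": 0,"ry": 0,"rz": 0,"gripper": 0.005},{"x": 0,"y": 0.012,"z": 0,"rx": 0,"ry": 0,"rz": 0,"gripper": 0.005}]}}

```text
time_s: 16.0
ee_pos: [0.5147, -0.0261, 0.1794]
orientation: [0.039, 3.141, -0.004]
ft_force: [-0.1, -8.1, -0.3]
finger_gap: 0.0201
```

Call:
{"method": "step_arm", "body": {"steps": [{"x": 0,"y": 0.0015,"z": 0,"rx": 0,"ry": 0,"rz": 0,"gripper": 0.005},{"x": 0,"y": 0.003,"z": 0,"rx": 0,"ry": 0,"rz": 0,"gripper": 0.005},{"x": 0,"y": 0.0045,"z": 0,"rx": 0,"ry": 0,"rz": 0,"gripper": 0.005},{"x": 0,"y": 0.006,"z": 0,"rx": 0,"ry": 0,"rz": 0,"gripper": 0.005},{"x": 0,"y": 0.0075,"z": 0,"rx": 0,"ry": 0,"rz": 0,"gripper": 0.005},{"x": 0,"y": 0.009,"z": 0,"rx": 0,"ry": 0,"rz": 0,"gripper": 0.005},{"x": 0,"y": 0.0105,"z": 0,"rx": 0,"ry": 0,"rz": 0,"gripper": 0.005}]}}

```text
time_s: 16.7
ee_pos: [0.5149, -0.0156, 0.1794]
orientation: [0.039, 3.141, -0.004]
ft_force: [0.0, -8.2, -1.1]
finger_gap: 0.02
```

Near the stop now, so 1–2 mm at a time.

Call:
{"method": "step_arm", "body": {"steps": [{"x": 0,"y": 0.001,"z": 0,"rx": 0,"ry": 0,"rz": 0,"gripper": 0.005},{"x": 0,"y": 0.002,"z": 0,"rx": 0,"ry": 0,"rz": 0,"gripper": 0.005},{"x": 0,"y": 0.003,"z": 0,"rx": 0,"ry": 0,"rz": 0,"gripper": 0.005}]}}

```text
time_s: 17.0
ee_pos: [0.515, -0.0126, 0.1794]
orientation: [0.039, 3.141, -0.004]
ft_force: [-0.1, -8.0, -1.1]
finger_gap: 0.0203
```

Call:
{"method": "step_arm", "body": {"steps": [{"x": 0,"y": 0.0007,"z": 0,"rx": 0,"ry": 0,"rz": 0,"gripper": 0.005},{"x": 0,"y": 0.0015,"z": 0,"rx": 0,"ry": 0,"rz": 0,"gripper": 0.005},{"x": 0,"y": 0.0015,"z": 0,"rx": 0,"ry": 0,"rz": 0,"gripper": 0.005}]}}

```text
time_s: 17.3
ee_pos: [0.515, -0.011, 0.1794]
orientation: [0.039, 3.141, -0.004]
ft_force: [-0.4, -7.2, -0.9]
finger_gap: 0.02
```

Call:
{"method": "step_arm", "body": {"steps": [{"x": 0,"y": 0.0007,"z": 0,"rx": 0,"ry": 0,"rz": 0,"gripper": 0.005},{"x": 0,"y": 0.0015,"z": 0,"rx": 0,"ry": 0,"rz": 0,"gripper": 0.005},{"x": 0,"y": 0.0015,"z": 0,"rx": 0,"ry": 0,"rz": 0,"gripper": 0.005}]}}

```text
time_s: 17.6
ee_pos: [0.5151, -0.0096, 0.1794]
orientation: [0.039, 3.141, -0.004]
ft_force: [0.3, -7.7, -0.9]
finger_gap: 0.0201
```

Call:
{"method": "step_arm", "body": {"steps": [{"x": 0,"y": 0.0005,"z": 0,"rx": 0,"ry": 0,"rz": 0,"gripper": 0.005},{"x": 0,"y": 0.001,"z": 0,"rx": 0,"ry": 0,"rz": 0,"gripper": 0.005},{"x": 0,"y": 0.001,"z": 0,"rx": 0,"ry": 0,"rz": 0,"gripper": 0.005}]}}

```text
time_s: 17.9
ee_pos: [0.5151, -0.0086, 0.1794]
orientation: [0.039, 3.141, -0.004]
ft_force: [-0.9, -7.2, -0.4]
finger_gap: 0.0203
```

Call:
{"method": "step_arm", "body": {"steps": [{"x": 0,"y": 0.0005,"z": 0,"rx": 0,"ry": 0,"rz": 0,"gripper": 0.005},{"x": 0,"y": 0.001,"z": 0,"rx": 0,"ry": 0,"rz": 0,"gripper": 0.005},{"x": 0,"y": 0.001,"z": 0,"rx": 0,"ry": 0,"rz": 0,"gripper": 0.005}]}}

```text
time_s: 18.2
ee_pos: [0.5151, -0.0077, 0.1794]
orientation: [0.039, 3.141, -0.005]
ft_force: [-1.3, -9.2, -0.5]
finger_gap: 0.0202
```

Call:
{"method": "step_arm", "body": {"steps": [{"x": 0,"y": 0.0007,"z": 0,"rx": 0,"ry": 0,"rz": 0,"gripper": 0.005},{"x": 0,"y": 0.0007,"z": 0,"rx": 0,"ry": 0,"rz": 0,"gripper": 0.005},{"x": 0,"y": 0.0007,"z": 0,"rx": 0,"ry": 0,"rz": 0,"gripper": 0.005}]}}

```text
time_s: 18.5
ee_pos: [0.5151, -0.0075, 0.1794]
orientation: [0.04, 3.141, -0.006]
ft_force: [0.1, -9.7, -0.8]
finger_gap: 0.0199
```

Call:
{"method": "step_arm", "body": {"steps": [{"x": 0,"y": 0.0007,"z": 0,"rx": 0,"ry": 0,"rz": 0,"gripper": 0.005},{"x": 0,"y": 0.0007,"z": 0,"rx": 0,"ry": 0,"rz": 0,"gripper": 0.005},{"x": 0,"y": 0.0007,"z": 0,"rx": 0,"ry": 0,"rz": 0,"gripper": 0.005}]}}

```text
time_s: 18.8
ee_pos: [0.5151, -0.0073, 0.1794]
orientation: [0.04, 3.141, -0.007]
ft_force: [-1.5, -10.7, -1.2]
finger_gap: 0.0198
```

The gate is against its left stop: the force is rising with almost no motion. I'll release the side load and centre in the hole.

Call:
{"method": "step_arm", "body": {"steps": [{"x": 0,"y": -0.002,"z": 0,"rx": 0,"ry": 0,"rz": 0,"gripper": 0.005},{"x": 0,"y": -0.004,"z": 0,"rx": 0,"ry": 0,"rz": 0,"gripper": 0.005},{"x": 0,"y": -0.0055,"z": 0,"rx": 0,"ry": 0,"rz": 0,"gripper": 0.005},{"x": 0,"y": -0.0055,"z": 0,"rx": 0,"ry": 0,"rz": 0,"gripper": 0.005}]}}

```text
time_s: 19.2
ee_pos: [0.5151, -0.0093, 0.1793]
orientation: [0.035, 3.141, 0.003]
ft_force: [0.4, 0.4, -1.4]
finger_gap: 0.0202
```

Call:
{"method": "step_arm", "body": {"steps": [{"x": 0,"y": -0.001,"z": 0,"rx": 0,"ry": 0,"rz": 0,"gripper": 0.005},{"x": 0,"y": -0.001,"z": 0.001,"rx": 0,"ry": 0,"rz": 0,"gripper": 0.005},{"x": 0,"y": -0.001,"z": 0.002,"rx": 0,"ry": 0,"rz": 0,"gripper": 0.005},{"x": 0,"y": -0.001,"z": 0.003,"rx": 0,"ry": 0,"rz": 0,"gripper": 0.005},{"x": 0,"y": -0.001,"z": 0.003,"rx": 0,"ry": 0,"rz": 0,"gripper": 0.005}], "squeeze": 30}}

```text
time_s: 19.7
ee_pos: [0.515, -0.0107, 0.176]
orientation: [-0.036, -3.141, -0.002]
ft_force: [0.0, -0.1, -0.6]
finger_gap: 0.0205
```

Call:
{"method": "step_arm", "body": {"steps": [{"x": 0,"y": 0,"z": 0.001,"rx": 0,"ry": 0,"rz": 0,"gripper": 0.005},{"x": 0,"y": 0,"z": 0.0015,"rx": 0,"ry": 0,"rz": 0,"gripper": 0.005},{"x": 0,"y": 0,"z": 0.0015,"rx": 0,"ry": 0,"rz": 0,"gripper": 0.005}]}}

```text
time_s: 20.0
ee_pos: [0.515, -0.0108, 0.1747]
orientation: [-0.036, -3.141, -0.002]
ft_force: [0.3, -0.2, -0.7]
finger_gap: 0.0205
```

Call:
{"method": "step_arm", "body": {"steps": [{"x": 0,"y": 0,"z": 0.001,"rx": 0,"ry": 0,"rz": 0,"gripper": 0.005},{"x": 0,"y": 0,"z": 0.0015,"rx": 0,"ry": 0,"rz": 0,"gripper": 0.005},{"x": 0,"y": 0,"z": 0.0015,"rx": 0,"ry": 0,"rz": 0,"gripper": 0.005}]}}

```text
time_s: 20.3
ee_pos: [0.515, -0.0108, 0.1732]
orientation: [-0.036, -3.141, -0.002]
ft_force: [-0.7, 0.6, -0.8]
finger_gap: 0.0205
```

Call:
{"method": "step_arm", "body": {"steps": [{"x": 0,"y": 0,"z": 0.001,"rx": 0,"ry": 0,"rz": 0,"gripper": 0.005},{"x": 0,"y": 0,"z": 0.002,"rx": 0,"ry": 0,"rz": 0,"gripper": 0.005},{"x": 0,"y": 0,"z": 0.002,"rx": 0,"ry": 0,"rz": 0,"gripper": 0.005}]}}

```text
time_s: 20.6
ee_pos: [0.515, -0.0108, 0.1711]
orientation: [-0.036, -3.141, -0.002]
ft_force: [0.4, -0.8, -0.8]
finger_gap: 0.0202
```

Call:
{"method": "step_arm", "body": {"steps": [{"x": 0,"y": 0,"z": 0.0015,"rx": 0,"ry": 0,"rz": 0,"gripper": 0.005},{"x": 0,"y": 0,"z": 0.003,"rx": 0,"ry": 0,"rz": 0,"gripper": 0.005},{"x": 0,"y": 0,"z": 0.004,"rx": 0,"ry": 0,"rz": 0,"gripper": 0.005},{"x": 0,"y": 0,"z": 0.004,"rx": 0,"ry": 0,"rz": 0,"gripper": 0.005}]}}

```text
time_s: 21.0
ee_pos: [0.5149, -0.0108, 0.167]
orientation: [-0.036, -3.141, -0.002]
ft_force: [0.3, 1.3, -2.0]
finger_gap: 0.0207
```

Call:
{"method": "step_arm", "body": {"steps": [{"x": 0,"y": 0,"z": 0.0015,"rx": 0,"ry": 0,"rz": 0,"gripper": 0.005},{"x": 0,"y": 0,"z": 0.003,"rx": 0,"ry": 0,"rz": 0,"gripper": 0.005},{"x": 0,"y": 0,"z": 0.004,"rx": 0,"ry": 0,"rz": 0,"gripper": 0.005},{"x": 0,"y": 0,"z": 0.004,"rx": 0,"ry": 0,"rz": 0,"gripper": 0.005}]}}

```text
time_s: 21.4
ee_pos: [0.515, -0.0108, 0.1631]
orientation: [-0.036, -3.141, -0.002]
ft_force: [0.1, -0.1, -1.6]
finger_gap: 0.0206
```

Call:
{"method": "step_arm", "body": {"steps": [{"x": 0,"y": 0,"z": 0.001,"rx": 0,"ry": 0,"rz": 0,"gripper": 0.005},{"x": 0,"y": 0,"z": 0.002,"rx": 0,"ry": 0,"rz": 0,"gripper": 0.005},{"x": 0,"y": 0,"z": 0.003,"rx": 0,"ry": 0,"rz": 0,"gripper": 0.005},{"x": 0,"y": 0,"z": 0.003,"rx": 0,"ry": 0,"rz": 0,"gripper": 0.005}]}}

```text
time_s: 21.8
ee_pos: [0.515, -0.0108, 0.1601]
orientation: [-0.036, -3.141, -0.002]
ft_force: [0.1, 0.2, -1.0]
finger_gap: 0.0201
```

Call:
{"method": "step_arm", "body": {"steps": [{"x": 0,"y": 0,"z": 0.001,"rx": 0,"ry": 0,"rz": 0,"gripper": 0.005},{"x": 0,"y": 0,"z": 0.001,"rx": 0,"ry": 0,"rz": 0,"gripper": 0.005}]}}

```text
time_s: 22.0
ee_pos: [0.515, -0.0108, 0.1592]
orientation: [-0.036, -3.141, -0.002]
ft_force: [0.0, 0.2, -1.4]
finger_gap: 0.02
```

Call:
{"method": "step_arm", "body": {"steps": [{"x": 0,"y": 0,"z": 0.0007,"rx": 0,"ry": 0,"rz": 0,"gripper": 0.005},{"x": 0,"y": 0,"z": 0.0007,"rx": 0,"ry": 0,"rz": 0,"gripper": 0.005}]}}

```text
time_s: 22.2
ee_pos: [0.515, -0.0108, 0.1585]
orientation: [0.036, 3.141, 0.002]
ft_force: [-0.3, 0.2, -0.9]
finger_gap: 0.0206
```

Call:
{"method": "step_arm", "body": {"steps": [{"x": 0,"y": 0,"z": 0.0007,"rx": 0,"ry": 0,"rz": 0,"gripper": 0.005},{"x": 0,"y": 0,"z": 0.0007,"rx": 0,"ry": 0,"rz": 0,"gripper": 0.005}]}}

```text
time_s: 22.4
ee_pos: [0.5151, -0.0108, 0.158]
orientation: [0.036, 3.141, 0.002]
ft_force: [0.1, 0.4, -1.4]
finger_gap: 0.0204
```

Call:
{"method": "step_arm", "body": {"steps": [{"x": 0,"y": 0,"z": 0.0007,"rx": 0,"ry": 0,"rz": 0,"gripper": 0.005},{"x": 0,"y": 0,"z": 0.0007,"rx": 0,"ry": 0,"rz": 0,"gripper": 0.005}]}}

```text
time_s: 22.6
ee_pos: [0.5151, -0.0108, 0.1579]
orientation: [0.036, 3.141, 0.001]
ft_force: [-1.9, -0.2, 4.0]
finger_gap: 0.0206
```

The collar is down on the cover (about 5 N, at the expected height). I'll let go and retreat straight up.

Call:
{"method": "step_arm", "body": {"steps": [{"x": 0,"y": 0,"z": -0.0005,"rx": 0,"ry": 0,"rz": 0,"gripper": 0.005},{"x": 0,"y": 0,"z": -0.0005,"rx": 0,"ry": 0,"rz": 0,"gripper": 0.03},{"x": 0,"y": 0,"z": -0.0005,"rx": 0,"ry": 0,"rz": 0,"gripper": 0.045},{"x": 0,"y": 0,"z": -0.0005,"rx": 0,"ry": 0,"rz": 0,"gripper": 0.05},{"x": 0,"y": 0,"z": -0.0005,"rx": 0,"ry": 0,"rz": 0,"gripper": 0.05}]}}

```text
time_s: 23.1
ee_pos: [0.5151, -0.0108, 0.1576]
orientation: [-0.036, -3.141, -0.002]
ft_force: [0.4, -0.2, 0.2]
finger_gap: 0.0482
```

Call:
{"method": "step_arm", "body": {"steps": [{"x": 0,"y": 0,"z": -0.005,"rx": 0,"ry": 0,"rz": 0,"gripper": 0.05},{"x": 0,"y": 0,"z": -0.015,"rx": 0,"ry": 0,"rz": 0,"gripper": 0.05},{"x": 0,"y": 0,"z": -0.035,"rx": 0,"ry": 0,"rz": 0,"gripper": 0.05},{"x": 0,"y": 0,"z": -0.06,"rx": 0,"ry": 0,"rz": 0,"gripper": 0.05},{"x": 0,"y": 0,"z": -0.08,"rx": 0,"ry": 0,"rz": 0,"gripper": 0.05},{"x": 0,"y": 0,"z": -0.08,"rx": 0,"ry": 0,"rz": 0,"gripper": 0.05},{"x": 0,"y": 0,"z": -0.08,"rx": 0,"ry": 0,"rz": 0,"gripper": 0.05}]}}

```text
time_s: 23.8
ee_pos: [0.5153, -0.0109, 0.2381]
orientation: [0.036, 3.14, 0.001]
ft_force: [0.4, 0.9, -1.0]
finger_gap: 0.0503
```

Run:
```python
from h import *
s=ctrl.sense(); print(s["time_s"],s["ee_pos"],s["finger_gap"],s["ft_force"])
P=(s["ee_pos"],s["orientation"])
im,d=eyes.get_image("wrist");cv2.imwrite("pics/w7.png",cv2.resize(im[120:280,160:360,::-1],None,fx=3.5,fy=3.5,interpolation=cv2.INTER_CUBIC))
im,d=eyes.get_image("scene");cv2.imwrite("pics/s7.png",cv2.resize(im[130:270,210:370,::-1],None,fx=4,fy=4,interpolation=cv2.INTER_CUBIC))
print((proj("wrist",np.array([.5149,-.0105,.15]),P)-[160,120])*3.5,(proj("wrist",np.array([.5149,-.0105,.192]),P)-[160,120])*3.5)
```

```text
23.8 [ 0.51528947 -0.01088888  0.23810593] 0.050271303630308795 [ 0.43640331  0.90150876 -1.02407428]
[339.11268693 271.11092649] [339.42285098 325.43789955]
```

View pics/w7.png

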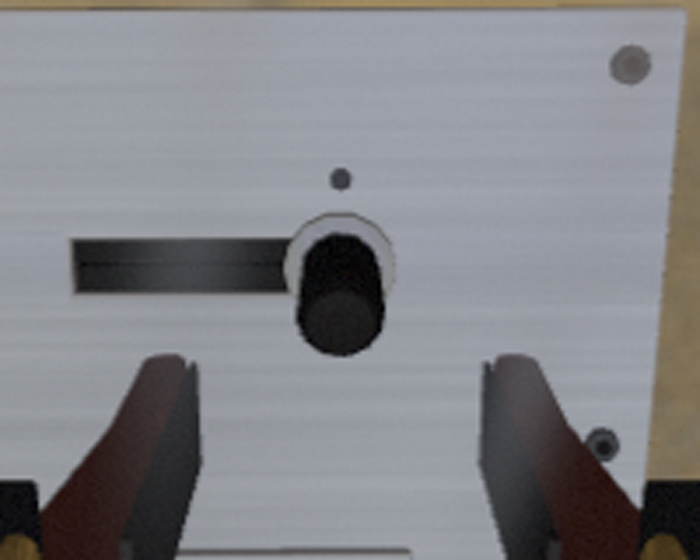

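View pics/s7.png

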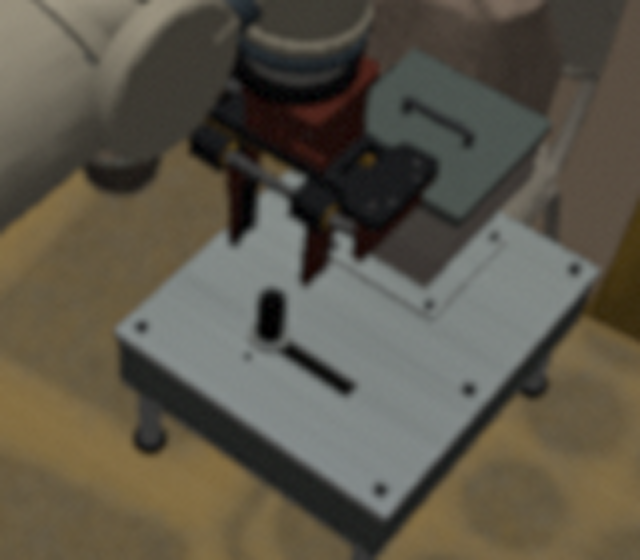

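The pin stands upright with its collar flat on the cover, at the left end beside the stud. The wrist view shows the collar at (340,268), against (339,271) predicted. The gripper is clear, so I'm handing in.

```bash
python3 -c "
from bench import ticket
print(ticket.finish_job())"
```

```text
the job is handed in; nothing more can be done
None
```

The gate is shut and the pin is locked in the keeper bore, with its collar flat on the cover. I handed the job in at about 24 s of the 64 s allowed; no verdict is reported.

- **Finding the hole:** I took the pin from the rack's right hole and felt along the gate from the slot's right end. The face was about 19 mm down, and I pressed on it with about 5 N. The hole was about 4 mm right of the slot's middle.
- **Shutting the gate:** It slid left against about 8 N. At the stop the force rose to about 11 N, the highest I read during the job. I then took the side load off and lowered the pin.
- **Pin home:** The descent met no resistance until the collar touched the cover at the expected height, at about 5 N. By arm position the tip was about 17 mm into the bore.
- **Last pictures:** The wrist and scene views show the pin upright beside the stud, within about 1 mm of its predicted place, with the open gripper 80 mm higher and clear.
- **Disagreement:** At the rack the three cameras differed by up to 6 mm on the pin's sideways position. I used the close wrist view, and the grasp was centred.
- **Not checked:** I did not re-measure the other things on the bench at the end. The arm passed above them and I felt no unexpected contact.
- **Refused call:** The first move call failed validation and moved nothing. I repeated it with every field filled in.

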